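Unclip the rinser nozzle and clip it into its parking stand

TASK

Take the jet nozzle off the bottle rinser: hold its side release button down while you pull it straight up out of its socket. Then push it fully home in the empty socket of the parking stand, press it down there for a moment with about 15 to 20 N to bed its shoulder, and let go so that its catch clicks in. Go gently: do not force either socket or disturb the other things.

Things in the scene. Friction and masses are not known exactly. Their poses are not given: they have to be found in the camera images.
- nozzle: White jet nozzle, 140 g, clipped in the rinser at the start, jet up. Origin: on its axis, under its shoulder; z up along the axis, y to the button side. Above it: shoulder 44 x 44 x 6 mm, block 30 (x) by 34 (y) mm to z = 52, steel jet to z = 68. Below: round plug 24 mm across to z = -21, tapering to 17 mm at z = -29.
- nozzle_grip (a point): Point on the nozzle's axis 34 mm above its origin, level with the button's middle; axes as the nozzle's. Pinch here along y, one finger on the button, the other on the plain face opposite (y = -17 mm): 40 mm apart with the button out, 34.5 mm with it fully in. The socket block's top lies 34 mm lower, the shoulder's top 28 mm lower.
- release (a joint): Grey button on the nozzle's +y face, 18 x 20 mm, 6 mm proud; value in m: 0 = out (catch out), 0.0055 = fully in (catch inside the plug). Its spring gives 2.6 N at 0, 6.2 N fully in. The catch is clear of the lip from about 0.0045; less, and the nozzle is locked: no permitted pull frees it. After seating, 0 = catch snapped under the lip; 0.002 or more = not clipped.
- nozzle_catch (a point): Tip of the steel catch, on the nozzle's button side (+y), (button out) 15.5 mm from the axis and 12.5 mm below the nozzle's origin; moves in with the button. It is 10 mm wide, sticks 3.5 mm out of the plug, and its flat top at 9.5 mm below the origin hooks under the socket's lip with 1.5 mm of play; its underside is sloped.
- rinser: Bottle rinser, fixed to the counter: a grey block 64 x 64 mm, 58 mm high, in a round steel drip dish 124 mm across, 14 mm high. Origin: centre of its underside, axes along the block's sides. Keep the force between nozzle and rinser, added up over all contacts (the rubber cheeks alone make 9 N), below 40 N. Rinser and stand may change places.
- rinser_mouth (a point): Centre of the rinser's socket mouth on the block's top, axes as the block's. Well 26 x 26 mm, 32 deep; lips 8 mm deep over pockets for the catch on its +y and -y sides; sprung rubber cheeks in the x sides rub on the plug over the last 17 mm to home: a drag of about 5 to 12 N while it moves, fading at rest. Home: the nozzle's shoulder on the block, its origin here.
- stand: Parking stand, fixed to the counter, empty at the start: the same grey block, here 48 mm high, on a square aluminium foot plate 100 x 100 x 8 mm. Origin: centre of its underside, axes along the block's sides. Keep the force between nozzle and stand, added up over all contacts (the rubber cheeks alone make 9 N), below 40 N.
- stand_mouth (a point): Centre of the stand's socket mouth on the block's top, axes as the block's. Same well, lips and cheeks as the rinser's. The nozzle may go in either way round, its y along this +y or -y. Home: shoulder on the block (rigid stop), nozzle origin here; press it there with 15 to 20 N for half a second. Only within 1.5 mm of home can the catch snap under the lip once the button is let go.
- roll: White label roll, 74 mm across, 34 mm high, lying between robot and sockets; a bystander. Origin: centre of its underside.
- timer: Small white timer, 62 x 66 x 20 mm, lying beyond the sockets; a bystander. Origin: centre of its underside.
- marker: Black marker standing upright, 14 mm across, 58 mm high, between robot and sockets; a bystander. Origin: centre of its underside.
- glasses: Safety glasses, 160 x 136 x 55 mm, lying beyond the sockets to the right; a bystander. Origin: centre of their underside.
Things that resemble listed ones, but are neither listed nor needed, are in the scene too. Of the things like the nozzle, leave any that is purple or yellow; of the rest the larger one is meant.

How it is judged:
By the outcome, as a careful person would: the job done as asked, in the order asked, and still so for the second after the job is handed in, with the robot touching nothing.
It also fails if it takes over 62 s, if anything falls off the work surface, if the arm or the gripper's body presses on something with over 40 N, if the wrist force passes 120 N, or if a joint passes its speed limit or range.

ROBOT

A 7-joint arm with a two-finger parallel gripper is mounted at the origin on a cart in front of the work surface, level with it; the furniture and walls round the work are solid. World frame = base frame: x ahead of the robot, y to its left, z up, the work surface at z = 0. Lengths are in m, angles in rad, forces in N, time in s.
With the tool pointing down it reaches from about 0.425 to 0.875 m from the base axis. Payload 4.7 kg.
Tool frame: the origin (TCP) lies at the centre of the arm's flange, where the gripper is bolted on; the fingertips stand 182 mm ahead of it and the grasp point (between the pads) lies 164 mm ahead of it; z points along the fingers, y is the line along which they close (so a half turn about z gives the same grasp; the last joint's range is limited). The gripper opens to 87 mm and grips with 3 to 60 N. Pads are 19 mm wide; open, the fingers measure 117 mm over their backs; the gripper's body (75 mm by 190 mm) begins 51 mm behind the grasp point.
Start: joints at [1.331, 0.321, -0.07, 1.45, 0.023, 1.371, -0.057], TCP at [0.163, -0.629, 0.405] pointing down, gripper open.
Joint ranges: [-2.86, 2.86], [-0.3, 2.09], [-1.38, 1.24], [0.06, 2.45], [-1.56, 4.7], [0.09, 2.05], [-2.69, 2.69]. Speed limits (rad/s): [2.57, 2.57, 3.14, 3.14, 3.14, 3.14, 3.14].

INTERFACE

Orientations are given as a 3x3 rotation matrix whose columns are the frame's x, y, z axes.
In Python, from cell import readout, cams, manip gives the robot as it stands.
- The arm moves only by the shell command python3 -m jog 'ROWS' [FORCE]. ROWS is JSON, a list of rows, each a list of 7 numbers: the shift along the world's x, y, z scaled (see below), then the turn, a rotation vector about the world's x, y, z scaled (see below), then the opening, from -1 (shut) to 1 (fully open). A call has 1 to 12 rows; each row is the pose to reach, as a shift and turn from the pose commanded when the call began, turning the shorter way round; what a row does not reach only later rows make up. The controller multiplies each number of a shift by 0.6 m and each number of a turn by 180 degrees. A row lasts 1/8 s, in which the tool goes at most 62.5 mm and 10.7 degrees, less where a joint would pass 70% of its speed; a pose out of reach is approached as far as the arm can. A call with a number of a shift or a turn outside -1 to 1 is refused whole. A call with a gripper value outside its range is refused whole. The fingers move at their own pace and stop on an object; FORCE is the grip in N (left out, the last holds). Time passes only in rows, so rows that repeat a pose let the fingers close. It gives the time, the measured TCP pose, the force, the opening and the grip force at its end, in the units of the state.
- readout.get_state(): the state, without advancing time (a new reading comes with each control period).
- cams.camera(name): name is "scene" or "side" or "wrist"; returns the picture (384x512x3 uint8, blue, green, red); there is no depth.
- cams.get_calibration(name): a dict with "vertical_fov" (degrees; the focal length in pixels is half the picture's height over the tangent of half this angle, whatever the lens; pixels are square), "cx", "cy" (the principal point, pixels), "xyz" and "attitude" of the camera in the world; the wrist camera has in their place "tool_from_camera" (4x4, takes a point from camera to tool coordinates, whose origin is the TCP and whose axes are the flange's). Camera axes: x right, y up, looking along -z (the intrinsics and any distortion apply to the point x, -y, -z); pixel columns grow to the right and rows downward; lengths in m; the calibration is good to about 2 mm. The wrist camera is an equidistant fisheye: a pixel r from the principal point sees the ray r / f radians off the axis. A picture is of the moment at which its call begins: read the wrist's pose just before it. get_calibration takes no time and is no camera call.
- manip.hand_in(): hands the job in; it is judged then, once.
The state is a dict: "t": time; "joint_positions": joint angles; "joint_velocities": joint speeds; "joint_efforts": joint torques, N m; "ee_pos": TCP position; "orientation": TCP orientation; "force": force on the tool from outside, world axes, zero at the start; "moment": the same for the moment, N m; "width": opening from 0.0 (shut) to 1.0 (fully open); "finger_force": force on a finger pad.
Only numpy, scipy, OpenCV 4.12 (cv2) and the standard library are available. Lean on these libraries where they do the work, as an engineer would, in place of code of your own. Each camera call takes 0.05 s, during which the arm holds its last target. There are 200 camera calls.

## Working session

There is one attempt and no reset: what is moved stays moved. The work goes in short steps, Python scripts to look and compute and a shell command to move; the robot and the scene stay as the last step left them, time stands still between calls to the robot, and variables do not carry over. Pictures are saved under pics/ and viewed, at most 10 in all, crops included, and the job is handed in when it is done.

```bash
mkdir -p pics; ls; python3 - <<'E'
from cell import readout,cams
import cv2,json
s=readout.get_state();print(s)
for n in("scene","side","wrist"):
    c=cams.get_calibration(n);print(n,c)
a=cams.camera("scene");b=cams.camera("side")
cv2.imwrite("pics/scene0.png",a);cv2.imwrite("pics/side0.png",b)
E
```

```text
pics
{'t': 0.0, 'joint_positions': array([ 1.33109832,  0.32182489, -0.07007178,  1.4516262 ,  0.02259465,
        1.37078359, -0.056905  ]), 'joint_velocities': array([-3.84457469e-04, -2.69526025e-04,  1.07076577e-03, -7.45750344e-04,
        5.56019424e-05, -1.82857372e-03,  6.69694107e-04]), 'joint_efforts': array([ 2.31048034e-04, -4.91280770e+01, -4.03766111e-01, -3.12522948e+01,
       -6.40312722e-02,  4.39621008e-02,  1.65965721e-04]), 'ee_pos': array([ 0.16311883, -0.62900414,  0.40368435]), 'orientation': array([[ 9.67962975e-01,  2.51092354e-01, -5.56280738e-04],
       [ 2.51092953e-01, -9.67961361e-01,  1.76996203e-03],
       [-9.40343278e-05, -1.85293588e-03, -9.99998279e-01]]), 'force': array([-0.39443422, -0.05285113, -0.01696557]), 'moment': array([ 0.05203853, -0.022724  ,  0.01363854]), 'finger_force': 0.0, 'width': 1.0006266414296228}
scene {'vertical_fov': 44.17237721637895, 'cx': 257.25952786008236, 'cy': 188.91750969804298, 'xyz': array([-0.51574872,  1.27003246,  0.89485343]), 'attitude': array([[-0.70322158,  0.34772224, -0.62013599],
       [-0.71071134, -0.36736699,  0.59994241],
       [-0.01920418,  0.86263013,  0.50547053]])}
side {'vertical_fov': 52.52739207369481, 'cx': 253.85192173225232, 'cy': 198.27497014314133, 'xyz': array([ 0.20089215, -0.54861468,  0.62864092]), 'attitude': array([[ 0.95998574,  0.12767631, -0.24925114],
       [-0.27947718,  0.49361187, -0.82355317],
       [ 0.01788509,  0.86025931,  0.50954297]])}
wrist {'vertical_fov': 65.70646984690485, 'cx': 258.75322813369, 'cy': 188.894016883527, 'tool_from_camera': array([[-3.18006492e-04,  9.52550868e-01,  3.04379274e-01,
         8.46210944e-02],
       [ 9.99999720e-01,  9.66658749e-05,  7.42255664e-04,
        -8.85559286e-04],
       [ 6.77613189e-04,  3.04379424e-01, -9.52550632e-01,
         1.99764510e-02],
       [ 0.00000000e+00,  0.00000000e+00,  0.00000000e+00,
         1.00000000e+00]])}
```

View pics/scene0.png

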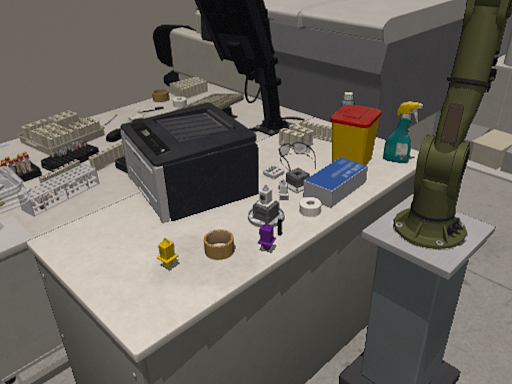

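View pics/side0.png

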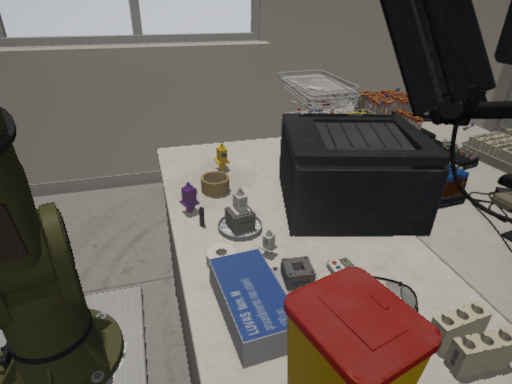

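The scene shows a white nozzle in the rinser at scene (266,200) / side (240,205). A smaller loose white one is at scene (283,190) / side (269,240), with decoys in purple (266,235) and yellow (167,253). The stand is at scene (297,178) / side (297,270). The larger white one, clipped in the rinser, fits the description. I'll confirm that in a crop.

```bash
cat > h.py <<'E'
import numpy as np, cv2
from cell import readout,cams
def ray(n,u,v):
    c=cams.get_calibration(n);f=192/np.tan(np.radians(c["vertical_fov"])/2)
    x,y=(u-c["cx"])/f,(v-c["cy"])/f
    if n=="wrist":
        s=readout.get_state();R=s["orientation"];T=c["tool_from_camera"]
        r=np.hypot(x,y);k=np.sin(r)/r if r>0 else 1
        d=np.array([x*k,-y*k,-np.cos(r)])
        return s["ee_pos"]+R@T[:3,3],R@T[:3,:3]@d
    d=c["attitude"]@np.array([x,-y,-1.]);return c["xyz"],d/np.linalg.norm(d)
def atz(n,u,v,z):
    o,d=ray(n,u,v);return o+d*(z-o[2])/d[2]
def proj(n,P,s=None):
    c=cams.get_calibration(n);f=192/np.tan(np.radians(c["vertical_fov"])/2)
    P=np.atleast_2d(P)
    if n=="wrist":
        s=s or readout.get_state();T=c["tool_from_camera"];R=s["orientation"]@T[:3,:3];o=s["ee_pos"]+s["orientation"]@T[:3,3]
        q=(P-o)@R;r=np.hypot(q[:,0],q[:,1]);th=np.arctan2(r,-q[:,2]);k=f*th/r
        return np.c_[c["cx"]+k*q[:,0],c["cy"]-k*q[:,1]]
    q=(P-c["xyz"])@c["attitude"]
    return np.c_[c["cx"]-f*q[:,0]/q[:,2],c["cy"]+f*q[:,1]/q[:,2]]
def tri(*obs):
    A=0;b=0
    for n,u,v in obs:
        o,d=ray(n,u,v);M=np.eye(3)-np.outer(d,d);A=A+M;b=b+M@o
    return np.linalg.solve(A,b)
E
python3 - <<'E'
from h import *
print("jet",tri(("scene",266,187),("side",240,190)))
print("stand",tri(("scene",297,173),("side",297,267)))
print("box",tri(("scene",340,163),("side",245,270)), "printer", [atz("side",u,v,z) for u,v,z in((300,228,0),(428,228,0))])
a=cv2.imread("pics/scene0.png")[140:265,225:345];b=cv2.imread("pics/side0.png")[170:300,180:330]
cv2.imwrite("pics/c1.png",np.hstack([cv2.resize(a,(400,417),interpolation=2),cv2.resize(b,(400,417),interpolation=2)]))
E
```

```text
jet [0.42455395 0.3217092  0.12038216]
stand [0.49829573 0.07750944 0.0453038 ]
box [0.35557074 0.01546866 0.11735036] printer [array([0.58846243, 0.27697174, 0.        ]), array([0.9424542 , 0.18364855, 0.        ])]
```

View pics/c1.png

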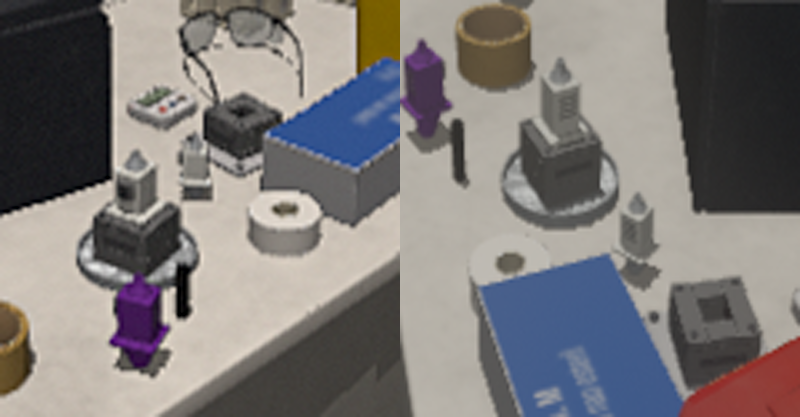

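The crop confirms it: the clipped white nozzle is the larger of the two, with its button on the scene-left face. Next I'll check heights of the surrounding obstacles.

```bash
python3 - <<'E'
from h import *
np.set_printoptions(precision=3,suppress=True)
# crop->full: scene u=225+x*.3, v=140+y*.3 ; side u=180+x*.375 v=170+y*.312
print("box far corner(blue, near roll)",tri(("scene",225+355*.3,140+160*.3),("side",180+80*.375,170+285*.312)))
print("box corner2",tri(("scene",225+265*.3,140+125*.3),("side",180+210*.375,170+255*.312)))
print("bin lid L",tri(("scene",333,118),("side",345,272)),tri(("scene",381,120),("side",286,300)))
print("printer top",tri(("scene",183,160),("side",283,152)), tri(("scene",255,137),("side",436,155)),tri(("scene",255,137),("side",283,152)),)
print("monitor base",atz("scene",268,130,0),"small",tri(("scene",284,181),("side",269,231)))
print("sprayer",tri(("scene",257,90),("side",455,110)))
E
```

```text
box far corner(blue, near roll) [0.307 0.12  0.076]
box corner2 [0.421 0.126 0.075]
bin lid L [ 0.493 -0.122  0.205] [ 0.347 -0.194  0.23 ]
printer top [0.62  0.479 0.175] [0.758 0.086 0.209] [0.522 0.269 0.247]
monitor base [ 0.938 -0.216  0.   ] small [0.465 0.189 0.072]
sprayer [0.759 0.044 0.354]
```

```bash
python3 -m jog '[[0.07,0.08,0.09,0,0,0,1],[0.56,0.63,0.1,0,0,0,1],[0.56,0.63,0.1,0,0,0,1],[0.56,0.63,0.1,0,0,0,1],[0.56,0.63,0.1,0,0,0,1],[0.56,0.63,0.1,0,0,0,1],[0.56,0.63,0.1,0,0,0,1],[0.56,0.63,0.1,0,0,0,1],[0.56,0.63,0.1,0,0,0,1],[0.56,0.63,0.1,0,0,0,1]]'
```

```text
t: 1.35
ee_pos: [0.5001, -0.2493, 0.4644]
orientation: [[0.967, 0.255, -0.0], [0.255, -0.967, 0.001], [-0.0, -0.001, -1.0]]
force: [-0.6, -0.2, -0.4]
width: 1.0
finger_force: 0.0
```

```bash
python3 -m jog '[[-0.1,0.78,0,0,0,0,1],[-0.1,0.78,0,0,0,0,1],[-0.1,0.78,0,0,0,0,1],[-0.1,0.78,0,0,0,0,1],[-0.1,0.78,0,0,0,0,1],[-0.1,0.78,0,0,0,0,1],[-0.1,0.78,0,0,0,0,1],[-0.1,0.78,0,0,0,0,1],[-0.1,0.78,0,0,0,0,1],[-0.1,0.78,0,0,0,0,1],[-0.1,0.78,0,0,0,0,1]]'
python3 - <<'E'
from h import *
print(readout.get_state()["joint_positions"].round(2))
w=cams.camera("wrist");cv2.imwrite("pics/w1.png",cv2.resize(w,(800,600),interpolation=2))
E
```

```text
t: 2.72
ee_pos: [0.44, 0.2145, 0.4646]
orientation: [[0.969, 0.247, -0.0], [0.247, -0.969, -0.001], [-0.0, 0.001, -1.0]]
force: [-0.8, -0.0, 1.0]
width: 0.995
finger_force: 0.0
[ 0.43 -0.02 -0.91  1.72 -0.02  1.44 -1.8 ]
```

View pics/w1.png

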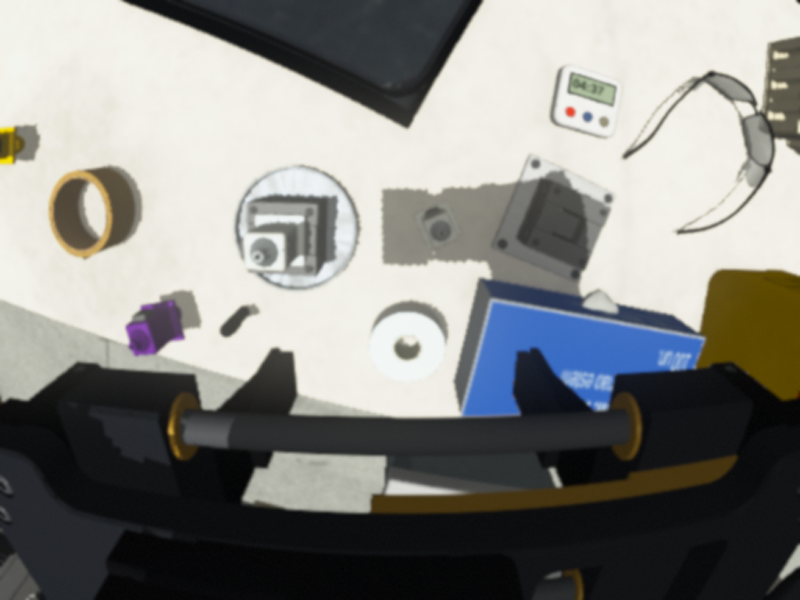

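The wrist view shows the rinser with the nozzle at (270,245), the small look-alike at (438,225), the stand at (555,215), the roll at (408,340) and the box to the right. I'll enlarge the rinser and stand.

```bash
python3 - <<'E'
from h import *
w=cv2.imread("pics/w1.png")
a=w[155:305,225:375];b=w[140:290,480:630]
im=np.hstack([cv2.resize(a,(400,400),interpolation=2),cv2.resize(b,(400,400),interpolation=2)])
cv2.imwrite("pics/c2.png",cv2.convertScaleAbs(im,alpha=1.3,beta=20))
E
```

```text
(no output)
```

View pics/c2.png

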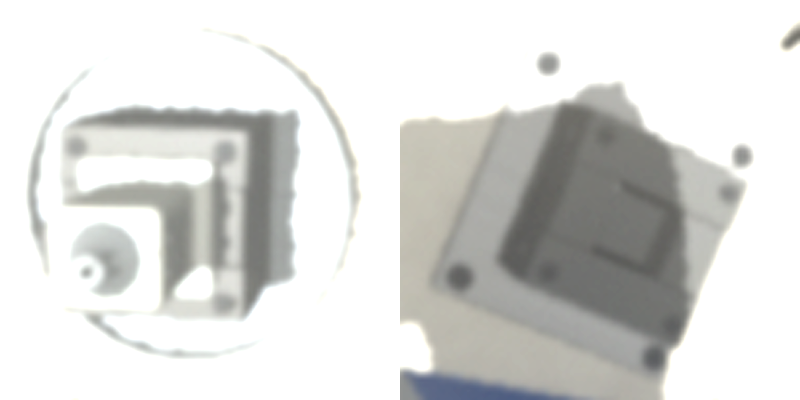

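The crop shows the rinser block's top screws at (75,147), (226,153), (224,304) and the jet tip at (88,270). The stand's top screws are at (606,136), (730,192), (672,325), (547,272).

```bash
python3 - <<'E'
from h import *
np.set_printoptions(precision=4,suppress=True)
def P(x,y,z,st=0):
    x-=400*st; ox,oy=(307.2,89.6) if st else (144,99.2)
    return atz("wrist",ox+x/4.167-.3,oy+y/4.167-.3,z)
yaw=lambda a,b:np.degrees(np.arctan2(*(b-a)[1::-1]))
r=[P(x,y,.058) for x,y in((75,147),(226,153),(224,304))]
print("rinser",(r[0]+r[2])/2,yaw(r[0],r[1]),yaw(r[2],r[1]),np.linalg.norm(r[1]-r[0]),np.linalg.norm(r[2]-r[1]))
print("jet",P(88,270,.126))
n=[P(x,y,.110) for x,y in((60,207),(160,207),(160,310),(64,309))]
print("ntop",np.mean(n,0),yaw(n[0],n[1]),yaw(n[2],n[1]),np.linalg.norm(n[1]-n[0]),np.linalg.norm(n[2]-n[1]))
for z,q in((.048,((606,136),(730,192),(672,325),(547,272))),(.008,((548,63),(742,156),(655,357),(459,277)))):
    s=[P(x,y,z,1) for x,y in q]
    print("stand",np.mean(s,0),yaw(s[0],s[1]),yaw(s[3],s[2]),yaw(s[3],s[0]),yaw(s[2],s[1]),np.linalg.norm(s[1]-s[0]),np.linalg.norm(s[2]-s[1]))
s=readout.get_state();print(s["ee_pos"],yaw(np.zeros(3),s["orientation"][:,1]))
E
```

```text
rinser [0.4246 0.3226 0.058 ] -79.72261023342108 10.831155759909578 0.05069499995712589 0.04970141405424578
jet [0.4256 0.3222 0.126 ]
ntop [0.4256 0.3205 0.11  ] -77.22561679961879 10.637373679780186 0.029861527674604187 0.029867102947411336
stand [0.4983 0.0773 0.048 ] -95.28230554861493 -96.02082553028082 -6.878661927530243 -6.3061422550820465 0.04986187404279028 0.050502663867650795
stand [0.4982 0.0769 0.008 ] -96.43428992183199 -96.0094333949394 -6.38878246108595 -6.156476596082206 0.08448556014341627 0.08397433158554005
[0.4399 0.2149 0.4646] -75.66591871985126
```

```bash
python3 -m jog '[[-0.03,0.24,-0.09,0,0,-0.02,1],[-0.03,0.24,-0.09,0,0,-0.02,1],[-0.03,0.24,-0.09,0,0,-0.02,1],[-0.03,0.24,-0.09,0,0,-0.02,1],[-0.03,0.24,-0.09,0,0,-0.02,1]]'
python3 - <<'E'
from h import *
s=readout.get_state();print(s["joint_positions"].round(2),s["ee_pos"],s["orientation"].round(4))
w=cams.camera("wrist");cv2.imwrite("pics/w2raw.png",w)
q=proj("wrist",[[.425,.322,.09],[.498,.077,.048]]);print(q)
c=[]
for (u,v),h in zip(q,(45,30)):
    u,v=int(min(max(u,h),511-h)),int(v);a=w[max(v-h,0):v+h,u-h:u+h];print(u-h,v-h);c.append(cv2.resize(a,(400,400),interpolation=2))
cv2.imwrite("pics/c3.png",np.hstack(c))
E
```

```text
t: 3.4
ee_pos: [0.4222, 0.3595, 0.4108]
orientation: [[0.982, 0.188, 0.0], [0.188, -0.982, -0.001], [-0.0, 0.001, -1.0]]
force: [0.7, -0.1, 0.1]
width: 1.0
finger_force: 0.0
[ 0.16  0.25 -1.05  1.65  0.22  1.37 -2.3 ] [0.42216446 0.35953239 0.41077823] [[ 9.822e-01  1.878e-01  2.000e-04]
 [ 1.878e-01 -9.822e-01 -1.000e-03]
 [-0.000e+00  1.100e-03 -1.000e+00]]
[[294.45158848 182.50529929]
 [466.47274849 157.36931889]]
249 137
436 127
```

View pics/c3.png

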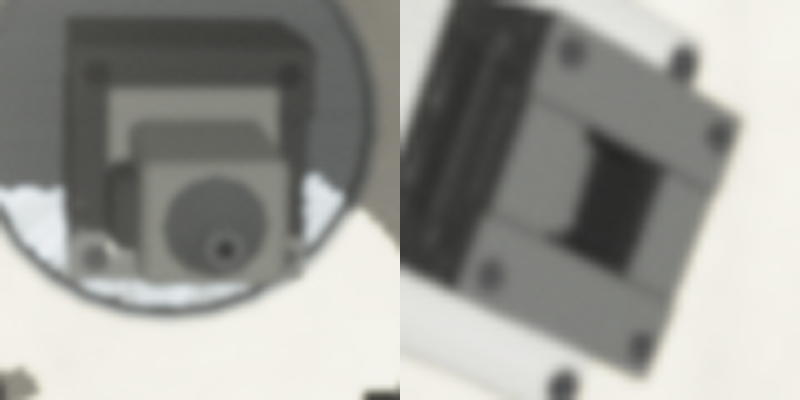

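The left crop shows the dark button on the image-left (+y) face, and the jet at (226,247). On the right, the stand's lip seams run along image-horizontal, like the rinser's, so the stand's y is about -96° / 84°. Now I'll refine the positions.

```bash
python3 - <<'E'
from h import *
np.set_printoptions(precision=4,suppress=True)
N=lambda x,y,z:atz("wrist",249+x/4.444-.4,137+y/4.444-.4,z)
S=lambda x,y,z:atz("wrist",436+(x-400)/6.667-.4,127+y/6.667-.4,z)
yaw=lambda a,b:np.degrees(np.arctan2(*(b-a)[1::-1]))
r=[N(x,y,.058) for x,y in((97,73),(290,73),(95,253))]
print("rinser",(r[1]+r[2])/2,yaw(r[0],r[1]),yaw(r[2],r[0]))
print("jet",N(226,247,.126),"ntop",np.mean([N(x,y,.110) for x,y in((143,163),(287,163),(284,280),(140,278))],0))
s=[S(x,y,.048) for x,y in((572,52),(718,135),(641,350),(490,275))]
print("stand",np.mean(s,0),yaw(s[0],s[1]),yaw(s[3],s[2]),yaw(s[3],s[0]),yaw(s[2],s[1]))
E
```

```text
rinser [0.4265 0.3218 0.058 ] -78.72246492539765 10.738332067860297
jet [0.4262 0.3216 0.126 ] ntop [0.4267 0.3224 0.11  ]
stand [0.4984 0.076  0.048 ] -96.43216959294625 -97.1296353199999 -6.624670396674385 -5.295924089221557
```

```bash
python3 -m jog '[[0.007,-0.063,-0.05,0,0,0,1],[0.007,-0.063,-0.12,0,0,0,1],[0.007,-0.063,-0.18,0,0,0,1],[0.007,-0.063,-0.23,0,0,0,1],[0.007,-0.063,-0.258,0,0,0,1],[0.007,-0.063,-0.258,0,0,0,1],[0.007,-0.063,-0.258,0,0,0,1]]' 8
python3 - <<'E'
from h import *
s=readout.get_state();print(s["joint_positions"].round(2),s["ee_pos"],s["orientation"].round(4),s["force"])
E
```

```text
t: 4.32
ee_pos: [0.426, 0.3232, 0.2573]
orientation: [[0.982, 0.189, 0.002], [0.189, -0.982, 0.001], [0.002, -0.001, -1.0]]
force: [0.5, -0.3, 0.0]
width: 1.003
finger_force: 0.0
[ 0.16  0.36 -0.98  1.88  0.34  1.08 -2.34] [0.42603512 0.32324441 0.25731841] [[ 9.819e-01  1.893e-01  2.000e-03]
 [ 1.893e-01 -9.819e-01  9.000e-04]
 [ 2.100e-03 -5.000e-04 -1.000e+00]] [ 0.52230733 -0.3308309   0.01891937]
```

```bash
python3 -m jog '[[0,-0.001,-0.002,0,0,0,0],[0,-0.001,-0.002,0,0,0,-0.05],[0,-0.001,-0.002,0,0,0,-0.05],[0,-0.001,-0.002,0,0,0,-0.05]]' 8;  python3 -m jog '[[0,0,0,0,0,0,-0.12],[0,0,0,0,0,0,-0.2],[0,0,0,0,0,0,-0.3],[0,0,0,0,0,0,-0.4],[0,0,0,0,0,0,-0.4]]' 8
```

```text
t: 4.82
ee_pos: [0.4254, 0.3224, 0.2549]
orientation: [[0.982, 0.19, 0.0], [0.19, -0.982, -0.0], [0.0, 0.0, -1.0]]
force: [1.0, -0.3, 0.1]
width: 0.632
finger_force: 0.0
t: 5.45
ee_pos: [0.4256, 0.3218, 0.2549]
orientation: [[0.982, 0.189, -0.0], [0.189, -0.982, -0.002], [-0.0, 0.002, -1.0]]
force: [-1.2, -4.0, 5.0]
width: 0.397
finger_force: 8.0
```

```bash
python3 -m jog '[[0,-0.001,0,0,0,0,-0.5],[0,-0.001,0,0,0,0,-0.6],[0,-0.001,0,0,0,0,-0.6]]' 30
```

```text
t: 5.82
ee_pos: [0.4256, 0.3215, 0.255]
orientation: [[0.982, 0.189, 0.0], [0.189, -0.982, -0.001], [0.0, 0.001, -1.0]]
force: [-0.5, -3.7, 5.2]
width: 0.389
finger_force: 30.0
```

```bash
python3 -m jog '[[0,0,0.003,0,0,0,-0.6],[0,0,0.006,0,0,0,-0.6],[0,0,0.01,0,0,0,-0.6]]' 30
```

```text
t: 6.2
ee_pos: [0.4252, 0.3215, 0.2601]
orientation: [[0.982, 0.19, -0.001], [0.19, -0.982, -0.0], [-0.001, 0.0, -1.0]]
force: [1.8, -1.2, -9.2]
width: 0.387
finger_force: 30.0
```

Drag of about 9 N and it is moving, so the catch is free. I'll continue up.

```bash
python3 -m jog '[[0,0,0.005,0,0,0,-0.6],[0,0,0.01,0,0,0,-0.6],[0,0,0.016,0,0,0,-0.6],[0,0,0.022,0,0,0,-0.6],[0,0,0.028,0,0,0,-0.6],[0,0,0.035,0,0,0,-0.6],[0,0,0.042,0,0,0,-0.6],[0,0,0.06,0,0,0,-0.6],[0,0,0.1,0,0,0,-0.6],[0,0,0.18,0,0,0,-0.6],[0,0,0.18,0,0,0,-0.6]]' 30
python3 - <<'E'
from h import *
s=readout.get_state();print(s["joint_positions"].round(2),s["ee_pos"],s["orientation"].round(4),s["force"],s["moment"])
E
```

```text
t: 7.58
ee_pos: [0.426, 0.3233, 0.3729]
orientation: [[0.982, 0.19, 0.007], [0.19, -0.982, 0.003], [0.007, -0.002, -1.0]]
force: [-0.1, 0.0, -1.8]
width: 0.385
finger_force: 30.0
[ 0.25  0.21 -1.06  1.76  0.2   1.28 -2.23] [0.4260229  0.3232918  0.37290147] [[ 0.9818  0.1899  0.0066]
 [ 0.1899 -0.9818  0.0035]
 [ 0.0071 -0.0022 -1.    ]] [-0.09052442  0.03547153 -1.76460232] [-0.02056874 -0.02671623 -0.03549134]
```

```bash
python3 -m jog '[[0.073,-0.255,0,0,0,-0.095,-0.6],[0.073,-0.255,0,0,0,-0.095,-0.6],[0.073,-0.255,0,0,0,-0.095,-0.6],[0.073,-0.255,0,0,0,-0.095,-0.6],[0.073,-0.255,0,0,0,-0.095,-0.6],[0.073,-0.255,0,0,0,-0.095,-0.6]]' 30
python3 - <<'E'
from h import *
s=readout.get_state();print(s["joint_positions"].round(2),s["ee_pos"],s["orientation"].round(4))
w=cams.camera("wrist");cv2.imwrite("pics/w3raw.png",w)
q=proj("wrist",[[.498,.077,.048]])[0];print(q)
u,v=q.astype(int);h=50;x0,y0=u-60,v-50;print(x0,y0)
a=cv2.resize(w[y0:y0+100,x0:x0+120],(480,400),interpolation=2)
b=cv2.resize(w[:,100:400],(312,400),interpolation=cv2.INTER_AREA)
cv2.imwrite("pics/c4.png",np.hstack([a,b]))
E
```

```text
t: 8.32
ee_pos: [0.4686, 0.1703, 0.3686]
orientation: [[0.995, -0.104, -0.0], [-0.104, -0.995, 0.0], [-0.001, -0.0, -1.0]]
force: [0.3, -0.2, -1.7]
width: 0.392
finger_force: 30.0
[ 0.51  0.08 -0.94  1.84  0.07  1.25 -2.13] [0.46858618 0.17030076 0.36864171] [[ 9.945e-01 -1.045e-01 -5.000e-04]
 [-1.045e-01 -9.945e-01  4.000e-04]
 [-5.000e-04 -3.000e-04 -1.000e+00]]
[345.49599695 142.5854061 ]
285 92
```

View pics/c4.png

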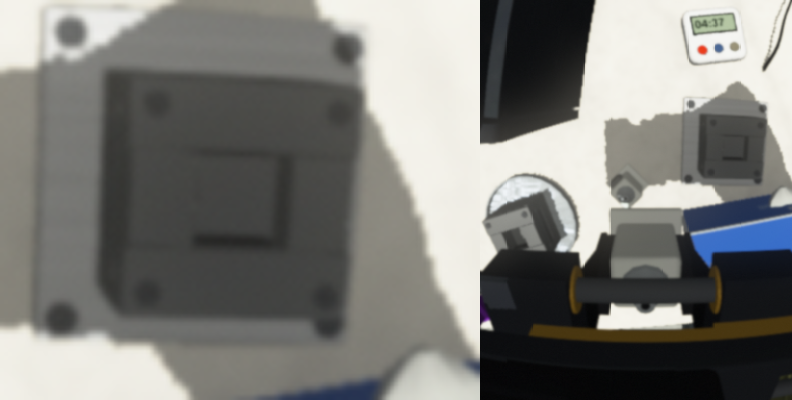

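The nozzle is held squarely in the fingers, and the stand's top screws are at (157,103), (340,112), (325,297), (147,293).

```bash
python3 - <<'E'
from h import *
np.set_printoptions(precision=4,suppress=True)
yaw=lambda a,b:np.degrees(np.arctan2(*(b-a)[1::-1]))
for z,q in((.048,((157,103),(340,112),(325,297),(147,293))),(.008,((71,32),(348,48),(329,323),(62,318)))):
    s=[atz("wrist",285+x/4-.4,92+y/4-.4,z) for x,y in q]
    print(np.mean(s,0),yaw(s[0],s[1]),yaw(s[3],s[2]),yaw(s[3],s[0]),yaw(s[2],s[1]),np.linalg.norm(s[1]-s[0]),np.linalg.norm(s[1]-s[2]))
# nozzle in hand: predicted pixel of shoulder corners
s=readout.get_state();g=s["ee_pos"]+s["orientation"]@[0,0,.164]
print(g, np.degrees(np.arctan2(s["orientation"][1,1],s["orientation"][0,1])))
R=s["orientation"]
print(proj("wrist",[g+R@[a*.022,b*.022,.028] for a,b in((1,-1),(1,1))]))
E
```

```text
[0.4985 0.0766 0.048 ] -96.0689380788363 -96.38971284983248 -6.575610705809306 -6.556514536275219 0.05021921576697931 0.05028975181159264
[0.4983 0.0764 0.008 ] -96.30813598705463 -96.50360037978245 -6.270636605048513 -6.002008396138188 0.08414494176472956 0.0846094080098562
[0.4686 0.1702 0.2047] -96.00355975167236
[[224.969  200.0992]
 [296.1479 200.0792]]
```

```bash
python3 -m jog '[[0.049,-0.156,0,0,0,-0.002,-0.6],[0.049,-0.156,0,0,0,-0.002,-0.6],[0.049,-0.156,-0.05,0,0,-0.002,-0.6],[0.049,-0.156,-0.1,0,0,-0.002,-0.6],[0.049,-0.156,-0.139,0,0,-0.002,-0.6],[0.049,-0.156,-0.139,0,0,-0.002,-0.6],[0.049,-0.156,-0.139,0,0,-0.002,-0.6]]' 30
python3 - <<'E'
from h import *
for i in range(3):
    s=readout.get_state();print(s["ee_pos"],s["force"]);w=cams.camera("wrist")
print(np.degrees(np.arctan2(s["orientation"][1,1],s["orientation"][0,1])),s["orientation"][:,2])
cv2.imwrite("pics/c5.png",cv2.resize(w[100:300,130:390],(780,600),interpolation=2))
E
```

```text
t: 9.25
ee_pos: [0.499, 0.076, 0.2863]
orientation: [[0.994, -0.112, 0.001], [-0.112, -0.994, 0.0], [0.001, -0.0, -1.0]]
force: [0.2, -0.8, -2.0]
width: 0.389
finger_force: 30.0
[0.49899333 0.07595239 0.28630329] [ 0.22810873 -0.84339581 -1.96262197]
[0.49913756 0.07582784 0.28661012] [ 0.10781353  0.68348571 -1.05441997]
[0.49917294 0.07568726 0.28666792] [-0.17517385  0.90004315 -0.88805156]
-96.4920689465039 [ 2.25017399e-03 -3.00621654e-05 -9.99997468e-01]
```

View pics/c5.png

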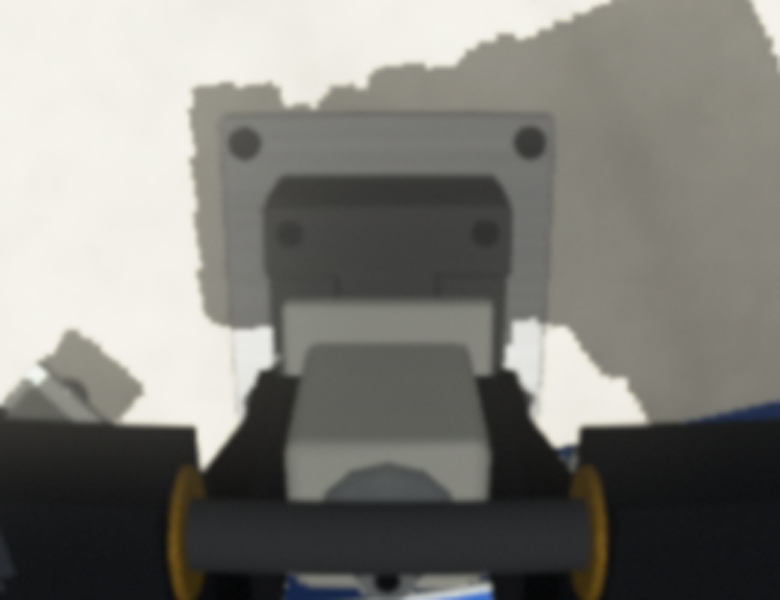

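The nozzle is centred over the stand laterally: shoulder middle at 387.5, against screw middles at 388 and 387. I'll work out the fore-aft error from the same picture.

```bash
python3 - <<'E'
from h import *
s=readout.get_state();R=s["orientation"]
L=lambda u,v,z:R.T@(atz("wrist",130+u/3-.35,100+v/3-.35,z)-s["ee_pos"])*1000
for u,v,z in((290,233,.048),(486,233,.048),(245,143,.008),(529,143,.008),(281,301,s["ee_pos"][2]-.164-.028),(494,301,s["ee_pos"][2]-.164-.028)):print(L(u,v,z).round(1))
E
```

```text
[ 23.7 -26.  238.6]
[ 23.7  24.1 238.6]
[ 40.3 -43.2 278.7]
[ 40.3  40.7 278.7]
[ 22. -23. 192.]
[ 22.   20.9 192. ]
```

```bash
python3 -m jog '[[-0.0023,0,0,0,0,0,-0.6],[-0.0023,0,-0.01,0,0,0,-0.6],[-0.0023,0,-0.02,0,0,0,-0.6],[-0.0023,0,-0.027,0,0,0,-0.6],[-0.0023,0,-0.033,0,0,0,-0.6],[-0.0023,0,-0.033,0,0,0,-0.6]]' 30
```

```text
t: 10.15
ee_pos: [0.4974, 0.0751, 0.2654]
orientation: [[0.994, -0.113, 0.0], [-0.113, -0.994, 0.0], [0.0, -0.0, -1.0]]
force: [1.2, -0.7, -2.2]
width: 0.392
finger_force: 30.0
```

```bash
python3 -m jog '[[0,0,-0.004,0,0,0,-0.6],[0,0,-0.008,0,0,0,-0.6],[0,0,-0.008,0,0,0,-0.6]]' 30
```

```text
t: 10.52
ee_pos: [0.4974, 0.0752, 0.2607]
orientation: [[0.994, -0.113, 0.001], [-0.113, -0.994, 0.0], [0.001, -0.0, -1.0]]
force: [1.5, -1.1, -2.7]
width: 0.39
finger_force: 30.0
```

```bash
python3 -m jog '[[0,0,-0.004,0,0,0,-0.6],[0,0,-0.008,0,0,0,-0.6]]' 30
```

```text
t: 10.78
ee_pos: [0.4978, 0.0752, 0.2566]
orientation: [[0.994, -0.114, 0.002], [-0.114, -0.994, -0.0], [0.002, -0.0, -1.0]]
force: [1.5, -0.2, 2.6]
width: 0.391
finger_force: 30.0
```

```bash
python3 -m jog '[[0,0,-0.004,0,0,0,-0.6],[0,0,-0.008,0,0,0,-0.6],[0,0,-0.012,0,0,0,-0.6]]' 30
```

```text
t: 11.15
ee_pos: [0.4977, 0.0753, 0.249]
orientation: [[0.994, -0.113, 0.002], [-0.113, -0.994, 0.0], [0.002, -0.0, -1.0]]
force: [3.6, 0.4, 3.2]
width: 0.387
finger_force: 30.0
```

```bash
python3 -m jog '[[0,0,-0.002,0,0,0,-0.6],[0,0,-0.004,0,0,0,-0.6]]' 30
```

```text
t: 11.4
ee_pos: [0.4975, 0.0752, 0.2464]
orientation: [[0.994, -0.114, 0.001], [-0.114, -0.994, 0.0], [0.001, -0.0, -1.0]]
force: [4.7, -0.4, 2.1]
width: 0.388
finger_force: 30.0
```

```bash
python3 -m jog '[[0.001,0,-0.001,0,0,0,-0.6],[0.001,0,-0.002,0,0,0,-0.6]]' 30
```

```text
t: 11.65
ee_pos: [0.4979, 0.0752, 0.2452]
orientation: [[0.994, -0.113, 0.0], [-0.113, -0.994, -0.0], [0.0, 0.0, -1.0]]
force: [4.1, -0.1, 3.1]
width: 0.386
finger_force: 30.0
```

```bash
python3 -m jog '[[0,0,-0.001,0,0,0,-0.6],[0,0,-0.001,0,0,0,-0.6]]' 30
```

```text
t: 11.9
ee_pos: [0.4979, 0.0752, 0.245]
orientation: [[0.994, -0.114, 0.0], [-0.114, -0.994, -0.0], [0.0, 0.0, -1.0]]
force: [3.0, 0.3, 5.3]
width: 0.393
finger_force: 30.0
```

```bash
python3 -m jog '[[0,0,-0.001,0,0,0,-0.6],[0,0,-0.001,0,0,0,-0.6]]' 30
```

```text
t: 12.15
ee_pos: [0.498, 0.0753, 0.2449]
orientation: [[0.994, -0.114, -0.0], [-0.114, -0.994, -0.001], [-0.0, 0.001, -1.0]]
force: [1.8, -1.4, 11.9]
width: 0.39
finger_force: 30.0
```

```bash
python3 -m jog '[[0,0,-0.0005,0,0,0,-0.6],[0,0,-0.0005,0,0,0,-0.6]]' 30
```

```text
t: 12.4
ee_pos: [0.498, 0.0753, 0.2449]
orientation: [[0.994, -0.114, -0.0], [-0.114, -0.994, -0.001], [-0.0, 0.001, -1.0]]
force: [0.3, -0.4, 12.3]
width: 0.388
finger_force: 30.0
```

```bash
python3 -m jog '[[0,0,-0.0007,0,0,0,-0.6],[0,0,-0.0007,0,0,0,-0.6]]' 30
```

```text
t: 12.65
ee_pos: [0.498, 0.0754, 0.2449]
orientation: [[0.994, -0.114, -0.0], [-0.114, -0.994, -0.001], [-0.0, 0.001, -1.0]]
force: [-1.5, -1.5, 16.3]
width: 0.387
finger_force: 30.0
```

```bash
python3 -m jog '[[0,0,-0.0001,0,0,0,-0.6],[0,0,-0.0001,0,0,0,-0.6],[0,0,-0.0001,0,0,0,-0.6]]' 30; python3 -m jog '[[0,0,0,0,0,0,-0.6],[0,0,0,0,0,0,-0.6],[0,0,0,0,0,0,-0.6]]' 30
```

```text
t: 13.02
ee_pos: [0.498, 0.0754, 0.2449]
orientation: [[0.994, -0.114, -0.0], [-0.114, -0.994, -0.001], [-0.0, 0.001, -1.0]]
force: [-1.2, -1.1, 16.9]
width: 0.391
finger_force: 30.0
t: 13.4
ee_pos: [0.498, 0.0754, 0.2449]
orientation: [[0.994, -0.114, -0.0], [-0.114, -0.994, -0.001], [-0.0, 0.001, -1.0]]
force: [-1.4, -2.0, 16.3]
width: 0.39
finger_force: 30.0
```

```bash
python3 -m jog '[[0,0,0.0005,0,0,0,-0.1],[0,0,0.0005,0,0,0,0.1],[0,0,0.0005,0,0,0,0.4],[0,0,0.0005,0,0,0,0.7],[0,0,0.0005,0,0,0,0.7]]' 30; python3 -m jog '[[0,0,0.01,0,0,0,0.7],[0,0,0.04,0,0,0,0.7],[0,0,0.1,0,0,0,0.7],[0,0,0.2,0,0,0,0.8],[-0.02,0.13,0.2,0,0,0,0.8],[-0.04,0.15,0.2,0,0,0,0.8],[-0.04,0.15,0.2,0,0,0,0.8]]'
python3 - <<'E'
from h import *
s=readout.get_state();print(s["ee_pos"])
w=cams.camera("wrist");sd=cams.camera("side")
q=proj("wrist",[[.498,.0765,.09]])[0].astype(int);x0,y0=q[0]-50,q[1]-50;print(x0,y0)
a=cv2.resize(w[y0:y0+100,x0:x0+100],(400,400),interpolation=2)
b=cv2.resize(sd[215:315,240:340],(400,400),interpolation=2)
cv2.imwrite("pics/c6.png",np.hstack([a,b]))
E
```

```text
t: 14.02
ee_pos: [0.4973, 0.0748, 0.2429]
orientation: [[0.993, -0.114, -0.002], [-0.114, -0.993, -0.001], [-0.002, 0.001, -1.0]]
force: [-0.1, -0.7, -0.0]
width: 0.794
finger_force: 0.0
t: 14.9
ee_pos: [0.4724, 0.1685, 0.3652]
orientation: [[0.994, -0.108, 0.002], [-0.108, -0.994, 0.0], [0.002, -0.0, -1.0]]
force: [1.1, -0.1, 0.2]
width: 0.9
finger_force: 0.0
[0.47244576 0.16850949 0.36517177]
304 106
```

View pics/c6.png

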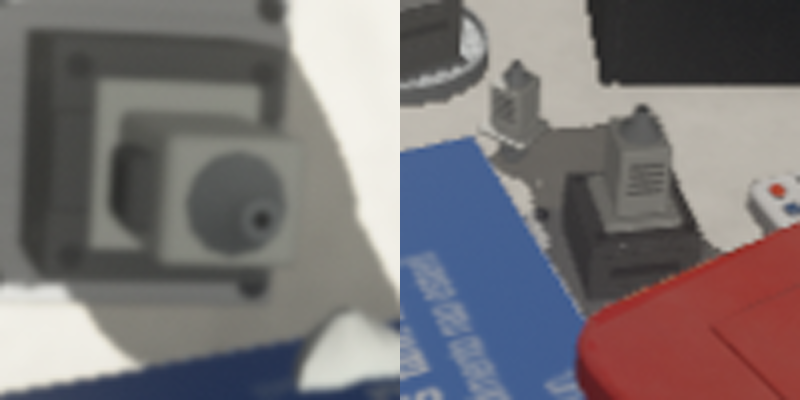

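The nozzle stands flat and square in the stand, with its button proud again at (130,190) and its neighbours unmoved. The robot is clear.

```bash
python3 -c "
from cell import manip;print(manip.hand_in())"
```

```text
the job is handed in; nothing more can be done
None
```

I moved the nozzle from the rinser to the parking stand, pressed it home at about 17 N for roughly 0.8 s and let go; the last picture shows it flat with its button back out, and the job was handed in at about 15 s.

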